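# Park the long handpiece in its inclined bench rest

## Task

Pick up the longer of the two white dental handpieces and lower it into both saddles of the sloping metal rest, with its steel nose pointing up the slope and its blunt tail down by the stop plate, so that it can next be taken up at a writing angle. Let go of it only once it is down in the saddles, and leave the short handpiece where it lies.

Things in the scene. Friction and masses are not known exactly. Their poses are not given: they have to be found in the camera images.
- long_handpiece: Longer handpiece, 0.11 to 0.23 kg, lying level: white square handle 130 long, 24 wide, 24 mm high, black bands near the nose; then a steel cone and small dark wheel reaching 38 mm further (168 in all). Origin: middle of the underside of the white handle, near the centre of mass. x points to the nose (tail face at -65, wheel's end at +103 mm), z up through the upper face.
- short_handpiece: Shorter handpiece of the same make, lying level; a bystander. White handle 80 mm long, 24 mm square, with the same 38 mm nose and wheel (118 mm in all). Origin: middle of the underside of the white handle; x to its nose, z up.
- rest: Fixed sloping rest: dark base plate 150 x 70 x 8 mm, two aluminium saddles in line on posts. Origin: centre of the plate's underside, on the bench; x runs level towards the high saddle, y across, z up. The saddle floors share one plane rising 20 degrees towards +x. Saddle cheeks are 6 mm thick, lean out 18 degrees, stand 22 mm over the floor; channel 31 mm wide at the floor, 45 at the top.
- rest_seat (a point): Point midway between the saddles on the plane of their floors: x 0, y 0, z 45 mm in the rest's frame, same axes. Up and down the slope from it: saddles 24 mm long centred at +45 and -45 mm, stop plate at -66 mm, 20 mm tall. A seated handle's origin lies here or up to 10 mm upslope, its x 20 degrees above level; it stays by friction or slides to the stop.
Not all that is in view belongs to the job. What is shaped like the long_handpiece but red or yellow is not meant.

How it is judged:
On the way, in this order (a step that is already met when the one before it is completed fails the run):
1. the long handpiece is lifted clear of the bench in the gripper (height (world z) of long_handpiece above 0.025 m and contact force between the fingers and long_handpiece above 0.5 N and horizontal distance between long_handpiece and rest above 0.08 m), for 0.1 s.
2. still held, the long handpiece is lowered to the rest (within 30 mm of its seated height) (x of long_handpiece in the frame of rest between -0.03 and 0.05 m and y of long_handpiece in the frame of rest between -0.02 and 0.02 m and z of long_handpiece in the frame of rest between 0.03 and 0.075 m and contact force between the fingers and long_handpiece above 0.5 N), for 0.1 s.
At the end, for the whole second after the job is handed in: The long handpiece lies still and released in both saddles, nose up the slope at 20 +/- 5 degrees: its origin within 10 mm of the rest's centre line, -8 to 25 mm along the rest's x, 37 to 60 mm high (x of long_handpiece in the frame of rest between -0.008 and 0.025 m and y of long_handpiece in the frame of rest between -0.01 and 0.01 m and z of long_handpiece in the frame of rest between 0.037 and 0.06 m and angle between long_handpiece's own x axis and vertical between 1.134 and 1.309 rad and angle between the x axis of long_handpiece and the x axis of rest, either way round below 0.53 rad and linear speed of long_handpiece below 0.02 m/s and angular speed of long_handpiece below 0.2 rad/s); the robot touches nothing.
It fails at once if the short handpiece was moved by more than 30 mm (distance of short_handpiece from where it was at the start of the episode above 0.03 m).
It also fails if it takes over 45 s, if anything falls off the work surface, if the arm or the gripper's body presses on something with over 40 N, if the wrist force passes 120 N, or if a joint passes its speed limit or range.

## Robot

A 6-joint arm with a two-finger parallel gripper is mounted at the origin on the work surface. World frame = base frame: x ahead of the robot, y to its left, z up, the work surface at z = 0. Lengths are in m, angles in rad, forces in N, time in s.
With the tool pointing down it reaches from about 0.35 to 0.975 m from the base axis. Payload 4.9 kg.
Tool frame: the origin (TCP) lies at the very end of the fingers, on their centre line; the grasp point (between the pads) lies 19 mm behind it (pinch_z is the distance from the TCP to the grasp point, in m); z points along the fingers, y is the line along which they close (so a half turn about z gives the same grasp; the last joint's range is limited). The gripper opens to 85 mm and grips with 20 to 120 N. Pads are 22 mm wide; open, the fingers measure 114 mm over their backs; the gripper's body (76 mm by 85 mm) begins 54 mm behind the grasp point. The pads swing forward as they close: fully open they stand 13 mm farther back than shut.
Start: joints at [1.22, 0.053, 1.613, -0, 1.476, -0.119], TCP at [0.144, 0.608, 0.231] pointing down, gripper open.
Joint ranges: [-3.01, 3.01], [-1.01, 2.22], [0.06, 2.58], [-1.02, 4.17], [0.09, 2.62], [-3.14, 3.14]. Speed limits (rad/s): [2.57, 2.57, 3.14, 3.14, 3.14, 3.14].

## Interface

Orientations are given as a unit quaternion [w, x, y, z].
In Python, from plant import * gives the robot as it stands. The module is installed in compiled form; this text tells all that it offers.
- The arm moves only by the tool play_rows, never from a script. Its arguments are lists of equal length, an entry for each row: "linear": the shift along the world's x, y, z in m, a list of three; "turn": the turn about the world's z in degrees. A call has 1 to 8 rows; each row shifts and turns the commanded pose from where the row before left it; what a row does not reach is not made up. A row lasts 1/8 s, in which the tool goes at most 62.5 mm and 10.7 degrees, less where a joint would pass 70% of its speed; a pose out of reach is approached as far as the arm can. A call is refused whole if a number of a shift passes 0.0625 or a number of a turn 10.7, either way. A call with a gripper value outside its range is refused whole. "hand" is the finger opening in m, from 0 to 0.0854, set as the call begins (left out, the last holds). The fingers move at their own pace and stop on an object; the grip force is fixed at half the most. Time passes only in rows, so rows that do not move let the fingers close. It gives the time, the measured TCP pose, the force, the opening and the grip force at its end, in the units of the state.
- state(): the state, without advancing time (a new reading comes with each control period).
- grab_frame(name): name is "side" or "top"; returns the picture (384x512x3 uint8, red, green, blue); there is no depth.
- camera_info(name): a dict with "camera_matrix" (3x3 intrinsics, pixels), "distortion" ([k1, k2, p1, p2, k3] as OpenCV has them; the pictures are not rectified), "origin" and "attitude" of the camera in the world. Camera axes: x right, y down, z forward; pixel columns grow to the right and rows downward; lengths in m; the calibration is good to about 2 mm. A picture is of the moment at which its call begins. camera_info takes no time and is no camera call.
- job_done(): hands the job in; it is judged then, once.
Trained networks look in the newest picture that a camera, given by its name, has taken for a name from the list of things; names that differ only in an ending like _2 or _b are one class to them, and where a whole thing is asked for, a point or a joint stands for the part that bears it (a point fixed in the world has none). Each returns a list of dicts, best first, with "p" (0 to 1); they miss things now and then, are a little off and sometimes report something else, mostly with a low value. They report only what shows in the picture. A call takes as long as a camera call. They do not tell look-alikes from the thing itself.
- trace(camera, thing): "region" (384x512 bool, what is visible of it) and "location" ([column, row] in pixels, amid what is visible of it).
The state is a dict: "time": time; "joint_pos": joint angles; "joint_vel": joint speeds; "joint_efforts": joint torques, N m; "tool_pos": TCP position; "tool_rot": TCP orientation; "contact_force": force on the tool from outside, world axes, zero at the start; "ft_torque": the same for the moment, N m; "gripper_width": opening from 0.0 (shut) to 1.0 (fully open); "grasp_force": force on a finger pad.
Only numpy, scipy, OpenCV 4.12 (cv2) and the standard library are available. Lean on these libraries where they do the work, as an engineer would, in place of code of your own. Each camera call takes 0.05 s, during which the arm holds its last target. There are 200 camera calls.

## Working session

There is one attempt and no reset: what is moved stays moved. The work goes in short steps, Python scripts to look and compute and a tool call to move; the robot and the scene stay as the last step left them, time stands still between calls to the robot, and variables do not carry over. Pictures are saved under pics/ and viewed, at most 10 in all, crops included, and the job is handed in when it is done.

Besides the shell and the picture viewer there is one more tool, called by a JSON object that holds its "fn" and its "kwargs". play_rows: Moves the arm, as the interface text tells. Its arguments: {"type":"object","properties":{"linear":{"type":"array","items":{"type":"array","items":{"type":"number"}}},"turn":{"type":"array","items":{"type":"number"}},"hand":{"type":"number"}},"required":["linear","turn"]}

```bash
mkdir -p pics; python3 - <<'E'
from plant import *
import cv2,numpy as np
for n in("top","side"):
    im=grab_frame(n); cv2.imwrite(f"pics/{n}0.png",im[:,:,::-1]); c=camera_info(n); print(n,c)
    for t in("long_handpiece","short_handpiece","rest"):
        for d in trace(n,t): print(n,t,round(d["p"],2),np.round(d["location"]),d["region"].sum())
s=state();print(s["time"],s["tool_pos"],s["tool_rot"])
E
```

```text
top {'camera_matrix': array([[406.88508462,   0.        , 258.46030577],
       [  0.        , 406.88508462, 196.43436643],
       [  0.        ,   0.        ,   1.        ]]), 'distortion': array([0.04910097, 0.        , 0.        , 0.        , 0.        ]), 'origin': array([0.47173998, 0.06609947, 0.91867516]), 'attitude': array([ 0.06344305, -0.70184066,  0.70669033, -0.06311456])}
top long_handpiece 0.96 [183. 206.] 695
top long_handpiece 0.75 [194. 283.] 791
top long_handpiece 0.73 [196. 129.] 750
top long_handpiece 0.72 [111. 148.] 790
top long_handpiece 0.62 [277. 192.] 743
top short_handpiece 0.71 [281. 266.] 479
top rest 0.7 [391. 237.] 2494
side {'camera_matrix': array([[469.68177695,   0.        , 249.31567959],
       [  0.        , 469.68177695, 191.74387594],
       [  0.        ,   0.        ,   1.        ]]), 'distortion': array([-0.04369077,  0.        ,  0.        ,  0.        ,  0.        ]), 'origin': array([ 0.57337112, -0.94875346,  0.76617481]), 'attitude': array([-0.46611552,  0.88413715, -0.03068135,  0.00982165])}
side long_handpiece 0.91 [300. 181.] 387
side long_handpiece 0.78 [282. 149.] 281
side long_handpiece 0.74 [186. 186.] 414
side long_handpiece 0.69 [259. 216.] 575
side long_handpiece 0.68 [241. 177.] 383
side short_handpiece 0.59 [191. 226.] 371
side rest 0.94 [220. 289.] 2162
0.4 [0.14351316 0.60818224 0.23110291] [-3.12030041e-05  1.15615581e-01  9.93294019e-01 -1.67523486e-04]
```

View pics/top0.png

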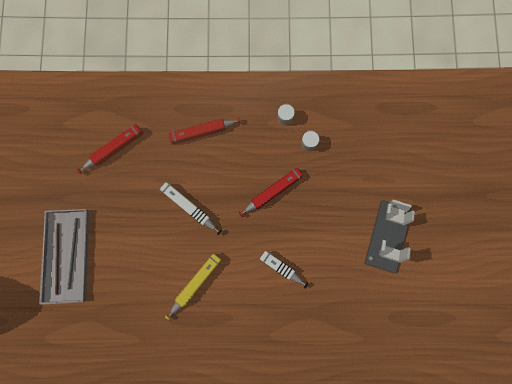

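View pics/side0.png

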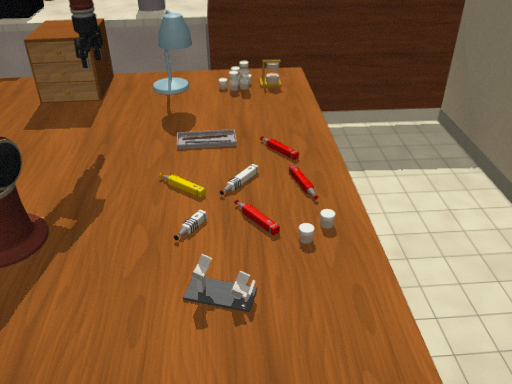

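The only long white handpiece is at top (190,208) / side (240,180). Look-alikes in the top picture are red (110,149), red (204,130), red (272,192), yellow (194,287) and the short white one (284,269). The rest is at top (391,237). In the side picture its taller saddle is the left one, at (203,270). I'll fit poses by silhouette.

```bash
cat > h.py <<'E'
from plant import *
import cv2,numpy as np
from scipy.spatial.transform import Rotation as R
from scipy.optimize import minimize
CAM={n:camera_info(n) for n in("top","side")}
S=4
def proj(n,P):
    c=CAM[n];w,x,y,z=c["attitude"];M=R.from_quat([x,y,z,w]).as_matrix().T
    p,_=cv2.projectPoints(np.asarray(P,float).reshape(-1,3),cv2.Rodrigues(M)[0],-M@c["origin"],c["camera_matrix"],c["distortion"])
    return p.reshape(-1,2)
def ground(n,uv,z):
    c=CAM[n];w,x,y,q=c["attitude"];a=cv2.undistortPoints(np.array([[uv]],float),c["camera_matrix"],c["distortion"])[0,0]
    d=R.from_quat([x,y,q,w]).apply([*a,1]);return c["origin"]+d*(z-c["origin"][2])/d[2]
def box(x0,x1,y0,y1,z0,z1):return np.array([[x,y,z] for x in(x0,x1) for y in(y0,y1) for z in(z0,z1)])
def cyl(x0,x1,r0,r1,zc):
    t=np.linspace(0,6.28,12);return np.array([[x,r*np.cos(a),zc+r*np.sin(a)] for x,r in((x0,r0),(x1,r1)) for a in t])
def hp(L):return [box(-L/2,L/2,-.012,.012,0,.024),cyl(L/2,L/2+.03,.009,.004,.012),cyl(L/2+.03,L/2+.038,.005,.005,.012)]
def rest():
    T=R.from_euler('y',-20,degrees=True);o=[box(-.075,.075,-.035,.035,0,.008)]
    f=lambda P:T.apply(P)+[0,0,.045]
    for c in(-.045,.045):
        o.append(f(box(c-.012,c+.012,-.0215,.0215,-.006,0)))
        for s in(1,-1):
            o.append(f(np.array([[x,s*y,z] for x in(c-.012,c+.012) for y,z in((.0155,0),(.0218,0),(.0226,.022),(.0289,.022))])))
        q=f([[c,0,0]])[0];o.append(box(q[0]-.008,q[0]+.008,-.01,.01,.008,q[2]))
    o.append(f(box(-.070,-.066,-.0155,.0155,-.006,.020)));return o
def render(n,parts,p):
    m=np.zeros((384*S,512*S),np.uint8);r=R.from_euler('z',p[2])
    for P in parts:
        uv=proj(n,r.apply(P)+[p[0],p[1],p[3] if len(p)>3 else 0])
        cv2.fillConvexPoly(m,cv2.convexHull(np.round((uv+.5)*S-.5).astype(np.int32)),1)
    return cv2.resize(m.astype(np.float32),(512,384),interpolation=cv2.INTER_AREA)
def fit(parts,masks,p0):
    def cost(p):
        c=0
        for n,m in masks.items():
            q=render(n,parts,p);c+=1-np.minimum(q,m).sum()/np.maximum(q,m).sum()
        return c
    best=minimize(cost,p0,method="Nelder-Mead",options=dict(initial_simplex=np.array([p0]+[np.array(p0)+np.eye(3)[i]*[.012,.012,.15] for i in range(3)]),xatol=1e-4))
    return best.x,best.fun
def mask(n,t,near):
    return min((d for d in trace(n,t)),key=lambda d:np.hypot(*(np.array(d["location"])-near)))["region"].astype(np.float32)
E
python3 - <<'E'
from h import *
for n in CAM: grab_frame(n)
L={"top":mask("top","long_handpiece",(183,206)),"side":mask("side","long_handpiece",(241,177))}
t=ground("top",(165,186),.012);h=ground("top",(220,232),.012);d=h-t;print(t,h,ground("side",(240,180),.012))
y=np.arctan2(d[1],d[0]);u=d/np.linalg.norm(d);o=t+u*.065
pl,c=fit(hp(.13),L,[o[0],o[1],y]);print("long",pl,np.degrees(pl[2]),c)
for n in L: print(n,fit(hp(.13),{n:L[n]},pl))
Q={"top":mask("top","rest",(391,237)),"side":mask("side","rest",(220,289))}
g=ground("top",(388,237),.0);hi=ground("side",(203,275),.06);lo=ground("side",(242,290),.03);print(g,hi,lo)
y0=np.arctan2(*(hi-lo)[1::-1])
for y in(y0,y0+np.pi):
    pr,c=fit(rest(),Q,[g[0],g[1],y]);print("rest",pr,np.degrees(pr[2]),c)
    if y==y0: best=pr
out=[]
for n in L:
    im=grab_frame(n)[:,:,::-1].copy()
    im=cv2.resize(im,None,fx=4,fy=4,interpolation=cv2.INTER_CUBIC)
    for parts,p,col in((hp(.13),pl,(0,255,0)),(rest(),best,(255,255,0))):
        for P in parts:
            uv=proj(n,R.from_euler('z',p[2]).apply(P)+[p[0],p[1],0])
            cv2.polylines(im,[cv2.convexHull(np.round((uv+.5)*4-.5).astype(np.int32))],True,col,1)
        c=(proj(n,[[p[0],p[1],.03]])[0]*4).astype(int);k=im[c[1]-150:c[1]+150,c[0]-200:c[0]+200];out.append(k)
cv2.imwrite("pics/crop.png",np.vstack([np.hstack(out[:2]),np.hstack(out[2:])]))
E
```

```text
[0.66154699 0.27792773 0.012     ] [0.55607588 0.15218477 0.012     ] [0.61119315 0.2134268  0.012     ]
long [ 0.61997417  0.23098139 -2.26083975] -129.53657591197012 0.23255813121795654
top (array([ 0.62022963,  0.23136798, -2.26455231]), np.float64(0.09947645664215088))
side (array([ 0.61997417,  0.23098139, -2.26083975]), np.float64(0.13086044788360596))
[ 0.54374932 -0.2237318   0.        ] [ 0.51312942 -0.22354323  0.06      ] [ 0.59426316 -0.24401237  0.03      ]
rest [ 0.54696548 -0.22247732  2.83298296] 162.31796727488404 0.09888839721679688
rest [ 0.54768977 -0.2225764   5.97408607] 342.2899181141801 0.3133201599121094
```

View pics/crop.png

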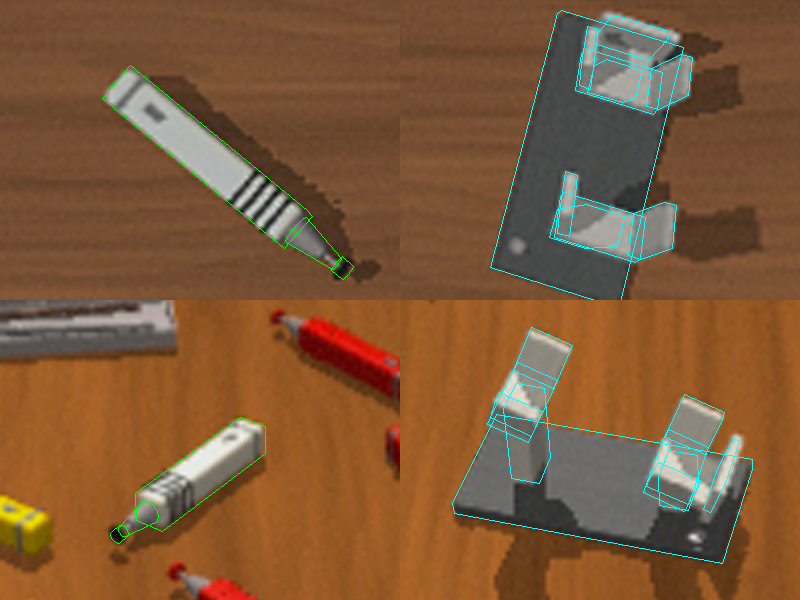

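The green outline fits the long white handpiece (black bands, wheel at the lower right in the top view). The cyan outline fits the rest, with the stop plate at the top of its crop and the high saddle below. Chosen poses: long handpiece (0.620, 0.231), yaw −129.6°; rest (0.547, −0.2225), yaw 162.3°.

{"fn": "play_rows", "kwargs": {"linear": [[0.047,-0.037,0],[0.047,-0.037,0],[0.047,-0.037,0],[0.047,-0.037,0],[0.047,-0.037,0],[0.047,-0.037,0],[0.047,-0.037,-0.01],[0.047,-0.037,-0.01]], "turn": [8,8,8,8,8,8,8,7.7], "hand": 0.06}}

```text
time: 1.8
tool_pos: [0.5211, 0.3109, 0.2116]
tool_rot: [0.001, -0.428, 0.904, 0.0]
contact_force: [0.4, 0.6, -0.2]
gripper_width: 0.7
grasp_force: 0.0
```

{"fn": "play_rows", "kwargs": {"linear": [[0.035,-0.028,-0.02],[0.035,-0.028,-0.03],[0.03,-0.025,-0.04],[0,0,-0.04],[0,0,-0.035],[0,0,-0.025],[0,0,-0.01],[0,0,0]], "turn": [0,0,0,0,0,0,0,0]}}

```text
time: 2.8
tool_pos: [0.6194, 0.2313, 0.011]
tool_rot: [-0.0, -0.426, 0.905, 0.0]
contact_force: [0.3, -0.7, 0.4]
gripper_width: 0.701
grasp_force: 0.0
```

```bash
python3 - <<'E'
from h import *
s=state();print(s["tool_pos"],s["tool_rot"],s["contact_force"])
a=[]
for n,c in(("top",(190,208)),("side",(240,180))):
    im=grab_frame(n)[c[1]-50:c[1]+50,c[0]-65:c[0]+65,::-1];a.append(cv2.resize(im,None,fx=3,fy=3,interpolation=cv2.INTER_CUBIC))
cv2.imwrite("pics/g1.png",np.hstack(a))
E
```

```text
[0.61936116 0.23126592 0.01101897] [-4.01436156e-04 -4.25968336e-01  9.04737979e-01  7.88925279e-05] [ 0.33655676 -0.71158531  0.40356038]
```

View pics/g1.png

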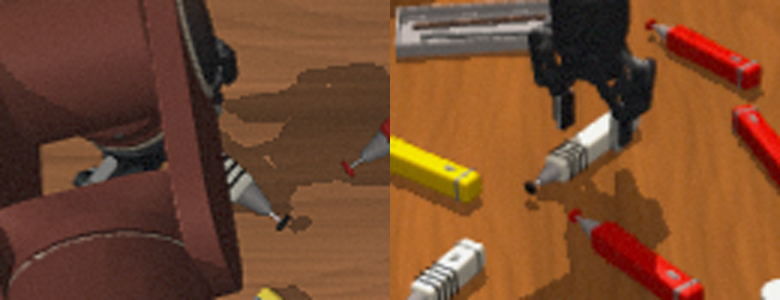

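In the side crop the fingers straddle the white handle at about (595,110), so the grasp is lined up. Next I go down 7 mm and close.

{"fn": "play_rows", "kwargs": {"linear": [[0,0,-0.007],[0,0,0]], "turn": [0,0]}}

```text
time: 3.15
tool_pos: [0.6194, 0.2313, 0.0043]
tool_rot: [-0.0, -0.426, 0.905, 0.0]
contact_force: [0.7, -1.2, -0.4]
gripper_width: 0.707
grasp_force: 0.0
```

{"fn": "play_rows", "kwargs": {"linear": [[0,0,0],[0,0,0],[0,0,0],[0,0,0]], "turn": [0,0,0,0], "hand": 0.0}}

```text
time: 3.65
tool_pos: [0.6199, 0.2314, 0.0048]
tool_rot: [0.0, -0.426, 0.905, -0.0]
contact_force: [-0.5, 0.1, 1.1]
gripper_width: 0.268
grasp_force: 61.6
```

{"fn": "play_rows", "kwargs": {"linear": [[0,0,0.02],[0,0,0.04],[0,0,0.05],[0,0,0.04],[0,0,0]], "turn": [0,0,0,0,0]}}

```text
time: 4.28
tool_pos: [0.6223, 0.232, 0.1606]
tool_rot: [0.005, -0.426, 0.905, -0.001]
contact_force: [0.2, -0.5, -1.4]
gripper_width: 0.263
grasp_force: 61.2
```

{"fn": "play_rows", "kwargs": {"linear": [[-0.007,-0.05,0],[-0.009,-0.056,0],[-0.009,-0.056,0],[-0.009,-0.056,0],[-0.009,-0.056,0],[-0.009,-0.056,0],[-0.009,-0.056,0],[-0.007,-0.04,0]], "turn": [-8.5,-8.5,-8.5,-8.5,-8.5,-8.5,-8.5,-8.5]}}

```text
time: 5.28
tool_pos: [0.5498, -0.1965, 0.1526]
tool_rot: [-0.001, 0.156, 0.988, 0.0]
contact_force: [0.8, 0.4, -1.5]
gripper_width: 0.265
grasp_force: 61.1
```

{"fn": "play_rows", "kwargs": {"linear": [[-0.005,-0.028,0],[0,0,0]], "turn": [0,0]}}

```text
time: 5.52
tool_pos: [0.5451, -0.224, 0.1526]
tool_rot: [-0.001, 0.154, 0.988, 0.0]
contact_force: [0.0, 0.0, -2.1]
gripper_width: 0.262
grasp_force: 61.1
```

```bash
python3 - <<'E'
from h import *
s=state();print(s["time"],s["tool_pos"],s["tool_rot"],s["contact_force"],s["grasp_force"])
a=[]
q=s["tool_rot"];print(np.degrees(2*np.arctan2(q[2],q[1])))
for n in("top","side"):
    im=grab_frame(n)[:,:,::-1].copy();im=cv2.resize(im,None,fx=3,fy=3,interpolation=cv2.INTER_CUBIC)
    p=[*s["tool_pos"][:2],np.radians(162.3)]
    for P in hp(.13):
        uv=proj(n,R.from_euler('z',p[2]).apply(P)+[p[0],p[1],s["tool_pos"][2]-.0045])
        cv2.polylines(im,[cv2.convexHull(np.round((uv+.5)*3-.5).astype(np.int32))],True,(0,255,0),1)
    c=(proj(n,[s["tool_pos"]])[0]*3).astype(int);y=max(c[1]-150,0);x=min(c[0]-200,1536-400);a.append(im[y:y+400,x:x+400])
cv2.imwrite("pics/g2.png",np.hstack(a))
E
```

```text
5.525 [ 0.54509398 -0.22397898  0.15257937] [-1.41740329e-03  1.54333831e-01  9.88017640e-01  4.50456724e-04] [ 0.003352    0.02201785 -2.11120092] 61.07346296310425
162.24365487647776
```

View pics/g2.png

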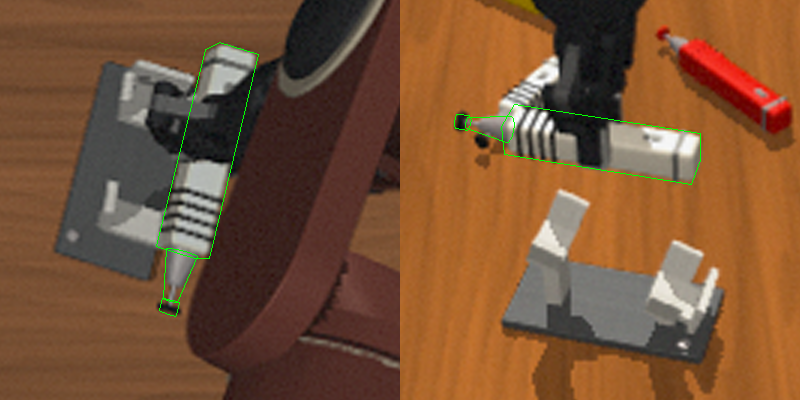

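The handpiece is held level at its centre and the drawn outline coincides in both views (nose at (462,122), tail at (695,155) in the side crop), with the nose toward the high saddle. I shift 2 mm to centre it and go down to just above contact.

{"fn": "play_rows", "kwargs": {"linear": [[0.002,0.0015,-0.02],[0,0,-0.03],[0,0,-0.02],[0,0,-0.01],[0,0,0]], "turn": [0,0,0,0,0]}}

```text
time: 6.25
tool_pos: [0.5482, -0.2207, 0.0733]
tool_rot: [-0.001, 0.153, 0.988, 0.0]
contact_force: [-0.2, -0.4, -2.4]
gripper_width: 0.265
grasp_force: 61.1
```

{"fn": "play_rows", "kwargs": {"linear": [[0,0,-0.003],[0,0,-0.003],[0,0,-0.002],[0,0,0]], "turn": [0,0,0,0]}}

```text
time: 6.75
tool_pos: [0.5495, -0.2218, 0.0685]
tool_rot: [0.001, 0.153, 0.988, -0.0]
contact_force: [-1.7, 0.7, 5.5]
gripper_width: 0.268
grasp_force: 62.2
```

Contact came at about the expected height (force 5.5 N). I keep pressing gently so the handle pivots.

{"fn": "play_rows", "kwargs": {"linear": [[0,0,-0.002],[0,0,-0.002],[0,0,-0.002],[0,0,0]], "turn": [0,0,0,0]}}

```text
time: 7.25
tool_pos: [0.5513, -0.2224, 0.0638]
tool_rot: [0.003, 0.153, 0.988, -0.001]
contact_force: [1.7, 0.5, 6.5]
gripper_width: 0.264
grasp_force: 62.8
```

```bash
python3 - <<'E'
from h import *
s=state();print(s["tool_pos"],s["contact_force"],s["ft_torque"])
a=[]
for n in("top","side"):
    im=grab_frame(n)[:,:,::-1].copy();im=cv2.resize(im,None,fx=3,fy=3,interpolation=cv2.INTER_CUBIC)
    c=(proj(n,[s["tool_pos"]])[0]*3).astype(int);y=max(c[1]-200,0);x=min(c[0]-200,1536-400);a.append(im[y:y+350,x:x+400])
cv2.imwrite("pics/g3.png",np.hstack([i[:min(len(j) for j in a)] for i in a]))
E
```

```text
[ 0.55127163 -0.22236963  0.0638316 ] [1.65551764 0.47399194 6.51341823] [ 0.25403009  0.07128897 -0.06301662]
```

View pics/g3.png

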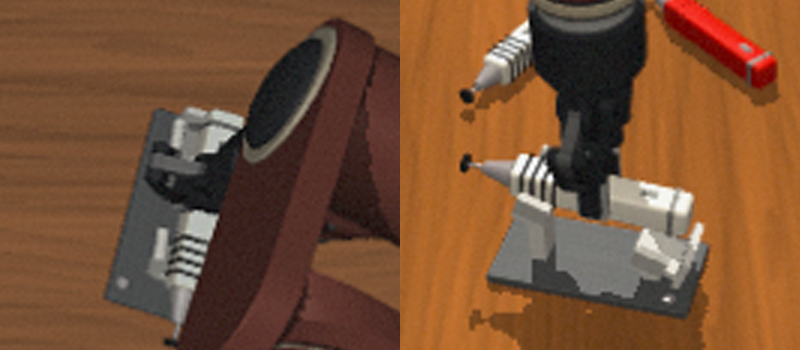

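It is pivoting, nose up (side crop: nose at (467,162), tail at (685,210)). The tail is near the stop plate at (697,230) because the arm has yielded about 4 mm downslope, so I shift upslope while going on down.

{"fn": "play_rows", "kwargs": {"linear": [[-0.004,0.001,0],[-0.003,0.001,-0.002],[0,0,-0.002],[0,0,-0.002],[0,0,0]], "turn": [0,0,0,0,0]}}

```text
time: 7.98
tool_pos: [0.5476, -0.2221, 0.0606]
tool_rot: [0.008, 0.153, 0.988, -0.002]
contact_force: [7.4, -2.0, 10.3]
gripper_width: 0.261
grasp_force: 63.9
```

{"fn": "play_rows", "kwargs": {"linear": [[0,0,-0.002],[0,0,-0.002],[0,0,-0.001],[0,0,0]], "turn": [0,0,0,0]}}

```text
time: 8.48
tool_pos: [0.5478, -0.2224, 0.0557]
tool_rot: [0.008, 0.153, 0.988, -0.002]
contact_force: [7.8, -1.5, 10.6]
gripper_width: 0.264
grasp_force: 64.8
```

```bash
python3 - <<'E'
from h import *
s=state();print(s["tool_pos"],s["contact_force"],s["ft_torque"])
a=[]
for n in("top","side"):
    im=grab_frame(n)[:,:,::-1].copy();im=cv2.resize(im,None,fx=3,fy=3,interpolation=cv2.INTER_CUBIC)
    c=(proj(n,[s["tool_pos"]])[0]*3).astype(int);y=max(c[1]-200,0);x=min(c[0]-200,1536-400);a.append(im[y:y+350,x:x+400])
cv2.imwrite("pics/g4.png",np.hstack([i[:min(len(j) for j in a)] for i in a]))
E
```

```text
[ 0.54778635 -0.2224247   0.05574213] [ 7.75153839 -1.49472893 10.64415877] [-0.20144185 -0.65799075  0.02848234]
```

View pics/g4.png

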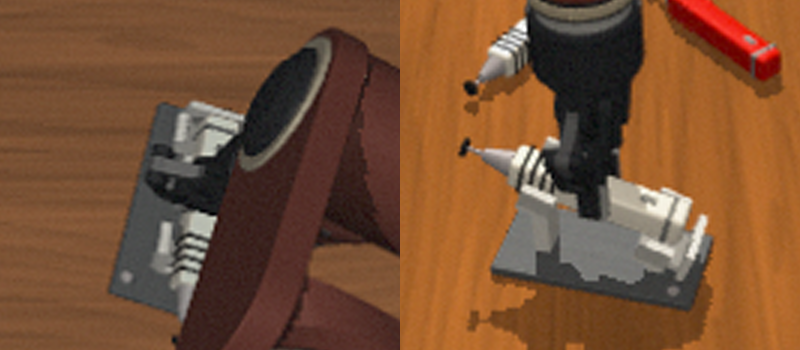

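The tail is now between the low saddle's cheeks (about (665,225)), inside the stop plate. I keep lowering until the force rises.

{"fn": "play_rows", "kwargs": {"linear": [[0,0,-0.002],[0,0,-0.002],[0,0,0]], "turn": [0,0,0]}}

```text
time: 8.95
tool_pos: [0.5482, -0.2225, 0.0519]
tool_rot: [0.008, 0.153, 0.988, -0.002]
contact_force: [8.2, -2.8, 9.3]
gripper_width: 0.264
grasp_force: 65.8
```

{"fn": "play_rows", "kwargs": {"linear": [[0,0,-0.002],[0,0,-0.001],[0,0,0]], "turn": [0,0,0]}}

```text
time: 9.32
tool_pos: [0.5484, -0.2226, 0.0497]
tool_rot: [0.008, 0.153, 0.988, -0.002]
contact_force: [6.9, -1.1, 13.4]
gripper_width: 0.267
grasp_force: 67.0
```

{"fn": "play_rows", "kwargs": {"linear": [[0,0,-0.002],[0,0,0]], "turn": [0,0]}}

```text
time: 9.57
tool_pos: [0.5484, -0.2226, 0.0497]
tool_rot: [0.008, 0.153, 0.988, -0.002]
contact_force: [1.1, 1.0, 24.6]
gripper_width: 0.262
grasp_force: 68.3
```

```bash
python3 - <<'E'
from h import *
s=state();print(s["tool_pos"],s["contact_force"],s["ft_torque"])
a=[]
for n in("top","side"):
    im=grab_frame(n)[:,:,::-1].copy();im=cv2.resize(im,None,fx=4,fy=4,interpolation=cv2.INTER_CUBIC)
    T=R.from_euler('y',-20,degrees=True)
    for P in hp(.13):
        uv=proj(n,R.from_euler('z',2.833).apply(T.apply(P+[.006,0,0])+[0,0,.045])+[.547,-.2225,0])
        if n=="side":cv2.polylines(im,[cv2.convexHull(np.round((uv+.5)*4-.5).astype(np.int32))],True,(0,255,0),1)
    c=(proj(n,[s["tool_pos"]])[0]*4).astype(int);y=max(c[1]-200,0);x=min(c[0]-200,2048-400);a.append(im[y:y+350,x:x+400])
cv2.imwrite("pics/g5.png",np.hstack([i[:min(len(j) for j in a)] for i in a]))
E
```

```text
[ 0.54837937 -0.22260479  0.04966129] [ 1.07318421  1.02589156 24.60955992] [ 0.46734582  0.37670442 -0.03095243]
```

View pics/g5.png

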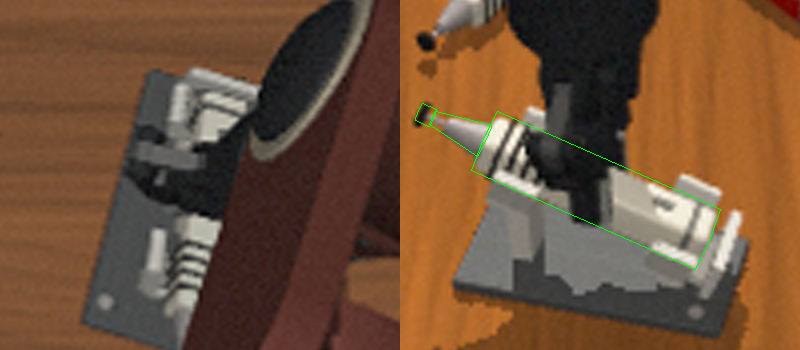

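The model drawn in the seated pose coincides with the picture (nose (425,113), tail (705,240)). The force jumped to 25 N with no further travel, so it is down in both saddles. I relieve the press, open and retreat upward.

{"fn": "play_rows", "kwargs": {"linear": [[0,0,0.002],[0,0,0]], "turn": [0,0]}}

```text
time: 9.93
tool_pos: [0.5484, -0.2226, 0.0497]
tool_rot: [0.008, 0.153, 0.988, -0.002]
contact_force: [7.1, -1.6, 14.2]
gripper_width: 0.262
grasp_force: 66.9
```

{"fn": "play_rows", "kwargs": {"linear": [[0,0,0],[0,0,0],[0,0,0],[0,0,0]], "turn": [0,0,0,0], "hand": 0.06}}

```text
time: 10.42
tool_pos: [0.5409, -0.2189, 0.0415]
tool_rot: [-0.001, 0.153, 0.988, 0.0]
contact_force: [-0.3, 0.4, -1.1]
gripper_width: 0.7
grasp_force: 0.0
```

{"fn": "play_rows", "kwargs": {"linear": [[0,0,0.01],[0,0,0.03],[0,0,0.05],[0,0,0.05],[0,0.04,0.03],[0,0.06,0],[0,0.06,0],[0,0.05,0]], "turn": [0,0,0,0,0,0,0,0]}}

```text
time: 11.42
tool_pos: [0.5414, -0.0073, 0.2133]
tool_rot: [0.001, 0.153, 0.988, 0.0]
contact_force: [0.1, -0.5, -0.4]
gripper_width: 0.7
grasp_force: 0.0
```

```bash
python3 - <<'E'
from h import *
s=state();print(s["tool_pos"],s["contact_force"],s["time"])
a=[]
for n in("top","side"):
    im=grab_frame(n)[:,:,::-1].copy();im=cv2.resize(im,None,fx=4,fy=4,interpolation=cv2.INTER_CUBIC)
    T=R.from_euler('y',-20,degrees=True)
    for P in hp(.13):
        uv=proj(n,R.from_euler('z',2.833).apply(T.apply(P+[.006,0,0])+[0,0,.045])+[.547,-.2225,0])
        cv2.polylines(im,[cv2.convexHull(np.round((uv+.5)*4-.5).astype(np.int32))],True,(0,255,0),1)
    c=(proj(n,[[.547,-.2225,.05]])[0]*4).astype(int);a.append(im[c[1]-200:c[1]+200,c[0]-200:c[0]+200])
cv2.imwrite("pics/g6.png",np.hstack(a))
E
```

```text
[ 0.54139029 -0.00727862  0.2133215 ] [ 0.13593078 -0.48002643 -0.41667147] 11.425
```

View pics/g6.png

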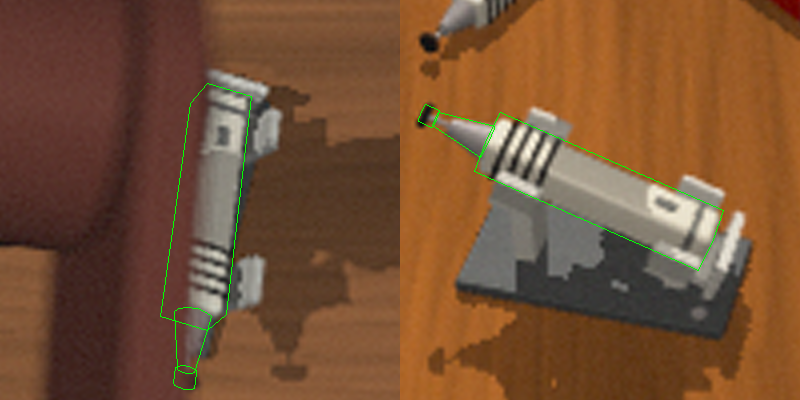

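The released handpiece lies in both saddles on the drawn pose, nose up at (428,115) and tail at the stop (710,240) in the side crop. The gripper is clear.

```bash
python3 -c "
from plant import *
print(job_done())"
```

```text
the job is handed in; nothing more can be done
None
```

The long white handpiece lies released in both saddles, nose up the slope and tail down by the stop plate; the short one was not touched, and I handed the job in at about 11.5 s (no verdict came back).

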